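# Snap the stud of a board-sample fan with the bench pliers

### The job

One of the two bench pliers has a fan of board samples between its jaws, with a press stud that is still open. Press the upper handle of those pliers down until the stud clicks fully shut, then let the handle spring back up. Leave the empty pliers alone.

Things in the scene. Friction and masses are not known exactly. Their poses are not given: they have to be found in the camera images.
- pliers_handle (a point): Press point on the pliers to use, those with a fan of four board samples (120 x 34 mm) between the jaws: top of the upper handle's black grip (95 x 24 x 18 mm), 30 mm in from its free end, about 169 mm up when open. Its x axis then points level towards the hinge, which is at the pliers' far nose, 170 mm off and 95 mm above the table. The wooden stand (250 x 90 mm) is fixed.
- pliers (a joint): Angle of that handle, rad: 0 sprung fully up, grows as pressed. Jaw meets the stud at about 0.23, which clicks between 0.25 and 0.30; jaws fully closed on the shut stud, a stop, at about 0.36. The press point swings on a 185 mm arc: then 65 mm lower and 15 mm farther from the hinge (nearer the robot). Takes 2 to 6 N at the grip, 10 to 18 N at the click; springs up when let go.
- stud (a joint): Press stud through the fan, in those jaws, 45 mm from the hinge: a white round cap, 18 mm across, 5 mm thick. Travel of the cap, m: 0 open (it stands 6 mm above the samples, its top 87 mm above the table), 0.006 fully shut. It resists at first, then clicks all the way down at once and stays; if let go before the click it stays open.
- spare_handle (a point): The same point on the upper handle of the other pliers, which are equal in size and stand but have empty jaws; not to be pressed.

How it is judged:
On the way:
1. the loaded pliers are pressed closed and the stud has clicked (value of joint pliers above 0.2 rad and value of joint stud above 0.0045 m), for 0.05 s.
At the end, for the whole second after the job is handed in: The stud is clicked shut (cap down by more than 4.5 of its 6 mm) and stays so, the handle of those pliers has sprung back up (less than 0.08 rad from fully up), and the empty pliers' handle is within 15 mm of where it was (value of joint stud above 0.0045 m and value of joint pliers below 0.08 rad and distance of spare_handle from where it was at the start of the episode below 0.015 m); the robot touches nothing.
It fails at once if the handle of the empty pliers is pressed (moved by more than 15 mm) (distance of spare_handle from where it was at the start of the episode above 0.015 m).
It also fails if it takes over 32 s, if anything falls off the work surface, if the arm or the gripper's body presses on something with over 40 N, if the wrist force passes 120 N, or if a joint passes its speed limit or range.

### The arm

A 6-joint arm with a two-finger parallel gripper is mounted at the origin on the work surface. World frame = base frame: x ahead of the robot, y to its left, z up, the work surface at z = 0. Lengths are in m, angles in rad, forces in N, time in s.
With the tool pointing down it reaches from about 0.3 to 0.875 m from the base axis. Payload 6.4 kg.
Tool frame: the origin (TCP) lies between the finger pads; the fingertips stand 19 mm ahead of it and the grasp point (between the pads) is the TCP; z points along the fingers, y is the direction in which the jaws open and shut (so a half turn about z gives the same grasp; the last joint's range is limited). The gripper opens to 85 mm and grips with 20 to 120 N. Pads are 22 mm wide; open, the fingers measure 114 mm over their backs; the gripper's body (76 mm by 85 mm) begins 54 mm behind the grasp point. The pads swing forward as they close: fully open they stand 13 mm farther back than shut.
Start: joints at [1.041, 0.181, 1.607, -0, 1.354, -0.206], TCP at [0.183, 0.545, 0.25] pointing down, gripper open.
Joint ranges: [-2.99, 2.99], [-0.89, 2.07], [0.3, 2.58], [-1.14, 4.28], [0, 2.63], [-3.12, 3.12]. Speed limits (rad/s): [2.57, 2.57, 3.01, 3.14, 3.14, 3.14].

### API

Orientations are given as a unit quaternion [w, x, y, z].
In Python, from bench import * gives the robot as it stands.
- The arm moves only by the tool apply_moves, never from a script. Its argument "moves" is a list that holds one entry, the list of rows, each a list of 7 numbers: the shift along the tool's x, y, z in cm, then the turn, a rotation vector about the tool's x, y, z in rad, then the opening, from 0 (shut) to 1 (fully open). A call has 1 to 8 rows; each row is the pose to reach, as a shift and turn from the pose commanded when the call began, along the tool's axes at that moment; what a row does not reach only later rows make up. A row lasts 1/10 s, in which the tool goes at most 50 mm and 8.59 degrees, less where a joint would pass 70% of its speed; a pose out of reach is approached as far as the arm can. A call with a gripper value outside its range is refused whole. The fingers move at their own pace and stop on an object; the grip force is fixed at half the most. Time passes only in rows, so rows that repeat a pose let the fingers close. It gives the time, the measured TCP pose, the force and the opening at its end, in the units of the state.
- get_obs(): the state, without advancing time (a new reading comes with each control period).
- camera(name): name is "scene" or "top"; returns the picture (400x640x3 uint8, red, green, blue); there is no depth.
- get_calibration(name): a dict with "vertical_fov" (degrees; the focal length in pixels is half the picture's height over the tangent of half this angle, whatever the lens; pixels are square), "cx", "cy" (the principal point, pixels), "k1" (the pictures are not rectified: a ray, as slopes to the right and down, at radius r is drawn at 1 + k1 r^2 times it, then the intrinsics apply), "R" (3x3) and "t" (3): a world point X has camera coordinates R X + t. Camera axes: x right, y down, z forward; pixel columns grow to the right and rows downward; lengths in m; the calibration is good to about 2 mm. A picture is of the moment at which its call begins. get_calibration takes no time and is no camera call.
- hand_in(): hands the job in, once; it reports no verdict.
The state is a dict: "time_s": time; "q": joint angles; "dq": joint speeds; "joint_efforts": joint torques, N m; "eef_pos": TCP position; "eef_rot": TCP orientation; "wrist_force": force on the tool from outside, world axes, zero at the start; "torque": the same for the moment, N m; "opening": opening from 0.0 (shut) to 1.0 (fully open).
Only numpy, scipy, OpenCV 4.12 (cv2) and the standard library are available. Lean on these libraries where they do the work, as an engineer would, in place of code of your own. Each camera call takes 0.05 s, during which the arm holds its last target. There are 200 camera calls.

## Working session

There is one attempt and no reset: what is moved stays moved. The work goes in short steps, Python scripts to look and compute and a tool call to move; the robot and the scene stay as the last step left them, time stands still between calls to the robot, and variables do not carry over. Pictures are saved under pics/ and viewed, about 8 in all and at most 12, crops included, and the job is handed in when it is done.

Besides the shell and the picture viewer there is one more tool, called after ">>>" as name(argument=value, ...) on one line, values as JSON. apply_moves: Moves the arm, as the interface text tells. Its arguments: {"type":"object","properties":{"moves":{"type":"array","items":{"type":"array","items":{"type":"array","items":{"type":"number"}}}}},"required":["moves"]}

```bash
mkdir -p pics
python3 - <<'E'
from bench import *
import cv2
for n in("scene","top"):
    cv2.imwrite(f"pics/{n}0.png",camera(n)[:,:,::-1]); print(n,get_calibration(n))
print(get_obs())
E
```

```text
scene {'vertical_fov': 56.28421907710217, 'cx': 319.8667447831979, 'cy': 195.75402975546706, 'k1': 0.011227298744440034, 'R': array([[-0.83232116,  0.5542759 ,  0.00443918],
       [ 0.33565839,  0.51037803, -0.79173715],
       [-0.44110648, -0.65748954, -0.61084579]]), 't': array([ 0.51014688, -0.07077798,  1.23777822])}
top {'vertical_fov': 54.479997491805655, 'cx': 318.10643202548454, 'cy': 201.23031132986634, 'k1': -0.05430843310645544, 'R': array([[-2.07521071e-02, -9.99782830e-01, -1.90861439e-03],
       [-9.92751451e-01,  2.08321242e-02, -1.18366296e-01],
       [ 1.18380351e-01, -5.61570348e-04, -9.92968165e-01]]), 't': array([-0.00492379,  0.61612224,  0.81026404])}
{'time_s': 0.1, 'q': array([ 1.04070685e+00,  1.81477660e-01,  1.60793993e+00, -1.44225748e-05,
        1.35381478e+00, -2.06259495e-01]), 'dq': array([-0.00182748, -0.00089963, -0.00251007, -0.00183701,  0.00177226,
       -0.00059515]), 'joint_efforts': array([ 1.60246327e-04, -4.45878625e+01, -3.52236986e+01, -4.38589550e-04,
        4.00148609e-03,  3.51964900e-05]), 'eef_pos': array([0.18267812, 0.54469491, 0.24945266]), 'eef_rot': array([-2.88509400e-04,  1.61206854e-01,  9.86920300e-01, -7.67452803e-04]), 'wrist_force': array([-0.05861473, -0.24665125, -0.39033116]), 'torque': array([ 0.02644065, -0.00498145, -0.01804316]), 'opening': 0.9997287323929609}
```

View pics/scene0.png

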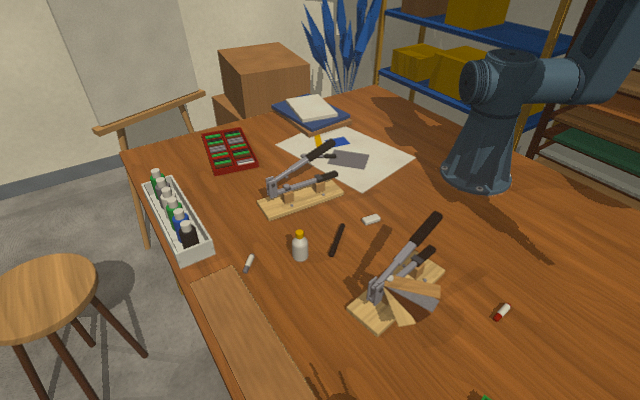

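View pics/top0.png

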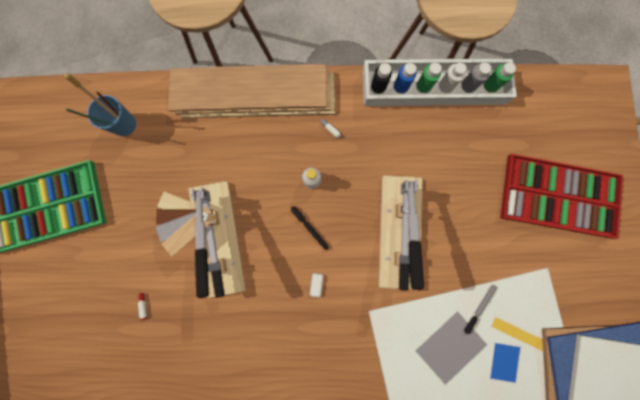

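The loaded pliers are on the left in the top view: fan at about (180,220), upper grip around (202,272), hinge near (200,193). The spare is at (405,235). Next I'll measure the grip in both views.

```bash
cat > h.py <<'E'
from bench import *
import cv2,numpy as np
def cal(n):
    c=get_calibration(n); f=200/np.tan(np.radians(c["vertical_fov"])/2)
    K=np.array([[f,0,c["cx"]],[0,f,c["cy"]],[0,0,1]]); return c,K,np.array([c["k1"],0,0,0.])
def ray(n,uv):
    c,K,d=cal(n); p=cv2.undistortPoints(np.array([[uv]],float),K,d)[0,0]
    R=np.array(c["R"]); return -R.T@c["t"],R.T@np.r_[p,1]
def onz(n,uv,z):
    o,d=ray(n,uv); return o+d*(z-o[2])/d[2]
def tri(a,b):
    (o,d),(p,e)=ray("top",a),ray("scene",b)
    s=np.linalg.lstsq(np.c_[d,-e],p-o,rcond=None)[0]; A,B=o+d*s[0],p+e*s[1]
    return (A+B)/2,np.linalg.norm(A-B)
def proj(n,X):
    c,K,d=cal(n); return cv2.projectPoints(np.atleast_2d(X).astype(float),cv2.Rodrigues(np.array(c["R"]))[0],np.array(c["t"]),K,d)[0][:,0]
E
python3 - <<'E'
from h import *
t=cv2.imread("pics/top0.png")[170:310,145:255]; s=cv2.imread("pics/scene0.png")[200:340,340:460]
a=cv2.resize(t,None,fx=4,fy=4,interpolation=cv2.INTER_CUBIC);b=cv2.resize(s,None,fx=2.9,fy=4,interpolation=cv2.INTER_CUBIC)
cv2.imwrite("pics/crop.png",np.hstack([a,b]))
im=cv2.imread("pics/top0.png");m=((im.max(2)<60)*255).astype(np.uint8);m[:240]=0;m[310:]=0;m[:,:185]=0;m[:,235:]=0
for c in cv2.findContours(m,0,1)[0]:
  if cv2.contourArea(c)>40: print("top",cv2.minAreaRect(c),cv2.boxPoints(cv2.minAreaRect(c)).round(1).tolist())
im=cv2.imread("pics/scene0.png");m=((im.max(2)<60)*255).astype(np.uint8);m[:205]=0;m[290:]=0;m[:,:385]=0;m[:,450:]=0
for c in cv2.findContours(m,0,1)[0]:
  if cv2.contourArea(c)>40: print("scene",cv2.minAreaRect(c),cv2.boxPoints(cv2.minAreaRect(c)).round(1).tolist())
for z in(.13,.16,.19): print(z,onz("top",(202,285),z),onz("top",(201,195),.095))
E
```

```text
top ((217.70997619628906, 282.969970703125), (25.597265243530273, 7.636753082275391), 81.8698959350586) [[212.10000610351562, 270.79998779296875], [219.6999969482422, 269.79998779296875], [223.3000030517578, 295.1000061035156], [215.6999969482422, 296.20001220703125]]
top ((201.5, 272.5), (47.0, 11.0), 90.0) [[196.0, 249.0], [207.0, 249.0], [207.0, 296.0], [196.0, 296.0]]
scene ((426.49176025390625, 252.59014892578125), (8.70650863647461, 17.669090270996094), 50.19443130493164) [[416.8999938964844, 254.89999389648438], [430.5, 243.60000610351562], [436.1000061035156, 250.3000030517578], [422.5, 261.6000061035156]]
scene ((426.06195068359375, 227.92919921875), (10.912362098693848, 39.3221321105957), 41.18592071533203) [[409.0, 239.10000610351562], [434.8999938964844, 209.5], [443.1000061035156, 216.6999969482422], [417.20001220703125, 246.3000030517578]]
0.13 [0.44878577 0.20663902 0.13      ] [0.62676324 0.22127117 0.095     ]
0.16 [0.45146873 0.19765121 0.16      ] [0.62676324 0.22127117 0.095     ]
0.19 [0.45415168 0.1886634  0.19      ] [0.62676324 0.22127117 0.095     ]
```

View pics/crop.png

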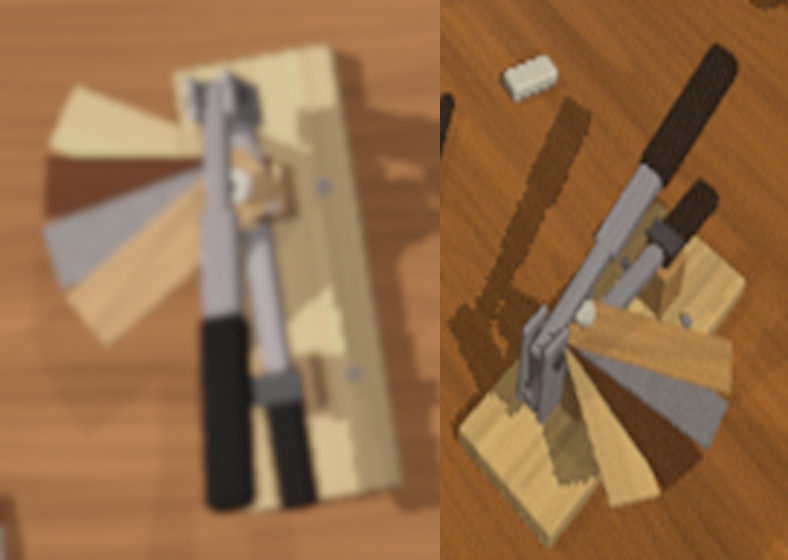

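The crop shows the upper grip in top running (201,250)–(202,296), with the white stud cap still up at about (204.5,216). In the scene view the grip runs (413,242)–(439,213).

Run:
```python
from h import *
A,e=tri((201.5,296),(439,213)); B,e2=tri((201.5,249.5),(413.5,243)); print(A,e,B,e2)
for c in [(201.5,296),(201.5,249.5)]: print([onz("top",c,z).round(4) for z in(.13,.15,.17,.18)])
print("stud",onz("top",(204.5,216),.087))
# stand axis at z~.02: crop right edges
P=[onz("top",(145+u/4,170+v/4),.02) for u,v in((330,45),(400,485),(175,70))]; print(P)
d=P[0]-P[1]; print("stand yaw",np.arctan2(d[1],d[0]),np.linalg.norm(d))
```

```text
[0.43294657 0.19488635 0.1724207 ] 0.0005067532325948195 [0.51522338 0.20712852 0.13637213] 0.002305872887017851
[array([0.4282, 0.2075, 0.13  ]), array([0.4305, 0.2014, 0.15  ]), array([0.4328, 0.1954, 0.17  ]), array([0.434 , 0.1924, 0.18  ])]
[array([0.5161, 0.2082, 0.13  ]), array([0.5161, 0.2022, 0.15  ]), array([0.516 , 0.1962, 0.17  ]), array([0.516 , 0.1931, 0.18  ])]
stud [0.5842656 0.2158171 0.087    ]
[array([0.66728568, 0.18460733, 0.02      ]), array([0.42413279, 0.14521661, 0.02      ]), array([0.65503494, 0.27224753, 0.02      ])]
stand yaw 0.1606045376458575 0.24632286849950902
```

Press point is about (0.4635, 0.1995, 0.169), with the handle level axis at yaw ≈ 0.155. I'll shut the gripper, go above the point and align with the handle.

>>> apply_moves(moves=[[[-18.8, -11.9, 0, 0, 0, -0.24, 0], [-18.8, -11.9, 0, 0, 0, -0.24, 0], [-18.8, -11.9, 0, 0, 0, -0.24, 0], [-37.6, -23.8, 0, 0, 0, -0.48, 0], [-37.6, -23.8, 0, 0, 0, -0.48, 0], [-37.6, -23.8, 0, 0, 0, -0.48, 0], [-37.6, -23.8, 0, 0, 0, -0.48, 0], [-37.6, -23.8, 0, 0, 0, -0.48, 0]]])

```text
time_s: 0.9
eef_pos: [0.4299, 0.2405, 0.2502]
eef_rot: [-0.0, -0.078, 0.997, 0.0]
wrist_force: [0.8, 0.7, 0.2]
opening: 0.001
```

>>> apply_moves(moves=[[[0, 0, 0, 0, 0, 0, 0], [0, 0, 0, 0, 0, 0, 0], [0, 0, 0, 0, 0, 0, 0]]])

```text
time_s: 1.2
eef_pos: [0.4285, 0.2429, 0.2499]
eef_rot: [-0.0, -0.078, 0.997, 0.0]
wrist_force: [0.5, 0.0, -1.0]
opening: 0.002
```

>>> apply_moves(moves=[[[-2.8, -4.8, 0, 0, 0, 0, 0], [-2.8, -4.8, 0, 0, 0, 0, 0], [-2.8, -4.8, 3, 0, 0, 0, 0], [-2.8, -4.8, 3, 0, 0, 0, 0], [-2.8, -4.8, 3, 0, 0, 0, 0]]])

```text
time_s: 1.7
eef_pos: [0.4631, 0.2003, 0.22]
eef_rot: [-0.001, -0.079, 0.997, -0.0]
wrist_force: [0.4, 0.6, 0.4]
opening: -0.001
```

Run:
```python
from h import *
o=get_obs(); print(o["eef_pos"],o["wrist_force"])
t=camera("top")[:,:,::-1];s=camera("scene")[:,:,::-1]
cv2.imwrite("pics/c2.png",np.hstack([cv2.resize(t[150:310,140:260],None,fx=3,fy=3,interpolation=2),cv2.resize(s[180:340,330:460],None,fx=3,fy=3,interpolation=2)]))
```

```text
[0.46308962 0.20034435 0.21997324] [0.38764973 0.58256206 0.4154986 ]
```

View pics/c2.png

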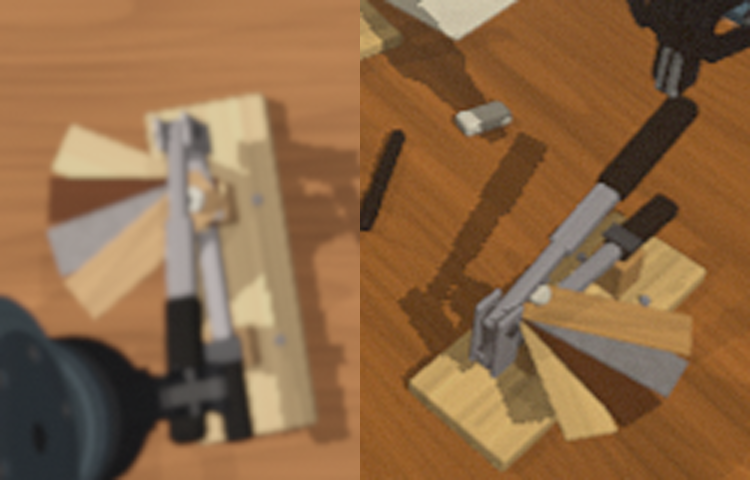

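The fingers are straddling the line of the upper grip, just above the press point, at top crop (195,390). I'll press in stages and watch the force.

>>> apply_moves(moves=[[[0, 0, 2, 0, 0, 0, 0], [0, 0, 3, 0, 0, 0, 0], [0, 0, 3.6, 0, 0, 0, 0], [0.1, 0, 4.2, 0, 0, 0, 0], [0.2, 0, 4.8, 0, 0, 0, 0], [0.3, 0, 5.4, 0, 0, 0, 0], [0.3, 0, 5.4, 0, 0, 0, 0]]])

```text
time_s: 2.5
eef_pos: [0.4616, 0.199, 0.1668]
eef_rot: [0.0, -0.078, 0.997, 0.0]
wrist_force: [-2.0, 0.8, 5.7]
opening: -0.003
```

>>> apply_moves(moves=[[[0.1, 0, 0.4, 0, 0, 0, 0], [0.2, 0, 0.8, 0, 0, 0, 0], [0.2, 0, 1.2, 0, 0, 0, 0], [0.3, 0, 1.6, 0, 0, 0, 0], [0.3, 0, 2.0, 0, 0, 0, 0], [0.3, 0, 2.0, 0, 0, 0, 0]]])

```text
time_s: 3.1
eef_pos: [0.4583, 0.1985, 0.1471]
eef_rot: [-0.0, -0.078, 0.997, -0.0]
wrist_force: [-4.9, -1.3, 9.0]
opening: -0.0
```

>>> apply_moves(moves=[[[0.1, 0, 0.3, 0, 0, 0, 0], [0.2, 0, 0.6, 0, 0, 0, 0], [0.2, 0, 0.9, 0, 0, 0, 0], [0.3, 0, 1.2, 0, 0, 0, 0], [0.3, 0, 1.4, 0, 0, 0, 0], [0.3, 0, 1.4, 0, 0, 0, 0]]])

```text
time_s: 3.7
eef_pos: [0.4563, 0.1981, 0.1342]
eef_rot: [0.001, -0.078, 0.997, 0.0]
wrist_force: [-2.6, 0.1, 7.4]
opening: -0.002
```

>>> apply_moves(moves=[[[0.1, 0, 0.2, 0, 0, 0, 0], [0.1, 0, 0.4, 0, 0, 0, 0], [0.1, 0, 0.6, 0, 0, 0, 0], [0.1, 0, 0.6, 0, 0, 0, 0]]])

```text
time_s: 4.1
eef_pos: [0.4556, 0.198, 0.1277]
eef_rot: [0.001, -0.078, 0.997, 0.0]
wrist_force: [-2.0, 0.8, 7.7]
opening: 0.002
```

>>> apply_moves(moves=[[[0, 0, 0.2, 0, 0, 0, 0], [0, 0, 0.4, 0, 0, 0, 0], [0, 0, 0.4, 0, 0, 0, 0]]])

```text
time_s: 4.4
eef_pos: [0.4554, 0.198, 0.1236]
eef_rot: [0.001, -0.078, 0.997, 0.0]
wrist_force: [-2.0, -0.4, 7.4]
opening: 0.002
```

Run:
```python
from h import *
o=get_obs(); print(o["eef_pos"],o["wrist_force"])
t=camera("top")[:,:,::-1];s=camera("scene")[:,:,::-1]
cv2.imwrite("pics/c3.png",np.hstack([cv2.resize(t[150:310,140:260],None,fx=3,fy=3,interpolation=2),cv2.resize(s[180:340,330:460],None,fx=3,fy=3,interpolation=2)]))
```

```text
[0.45540707 0.19797581 0.12363588] [-1.99715996 -0.38066162  7.402419  ]
```

View pics/c3.png

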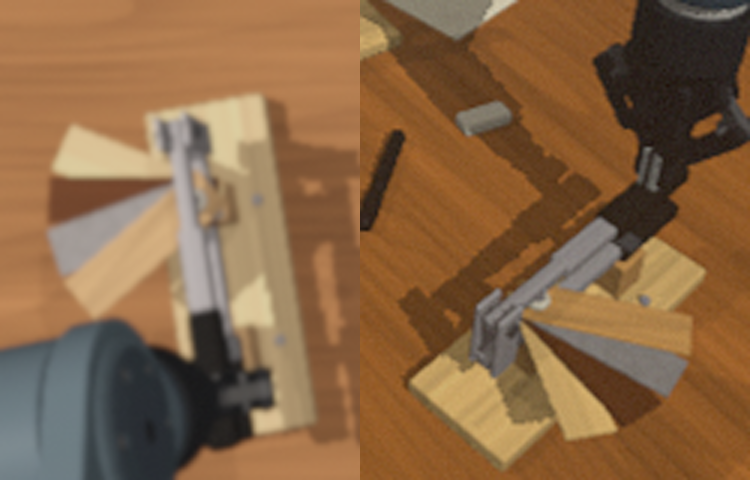

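The handle is nearly closed, and in the scene crop the cap at (540,298) is under the jaw. I'll press a few mm more until the force rises at the stop.

>>> apply_moves(moves=[[[0, 0, 0.2, 0, 0, 0, 0], [0, 0, 0.4, 0, 0, 0, 0], [0, 0, 0.4, 0, 0, 0, 0]]])

```text
time_s: 4.8
eef_pos: [0.4553, 0.198, 0.1207]
eef_rot: [0.001, -0.078, 0.997, -0.0]
wrist_force: [-8.6, -2.3, 18.4]
opening: -0.003
```

The force rose to 18 N, so the handle is at the stop. Raising now, a little towards the hinge at first and then straight up, well clear of the handle.

>>> apply_moves(moves=[[[-0.2, 0, -2, 0, 0, 0, 0], [-0.5, 0, -4, 0, 0, 0, 0], [-0.7, 0, -6, 0, 0, 0, 0], [-0.7, 0, -8, 0, 0, 0, 0], [-0.7, 0, -11, 0, 0, 0, 0], [-0.7, 0, -14, 0, 0, 0, 0], [-0.7, 0, -14, 0, 0, 0, 0], [-0.7, 0, -14, 0, 0, 0, 0]]])

```text
time_s: 5.6
eef_pos: [0.4619, 0.1989, 0.2591]
eef_rot: [0.001, -0.078, 0.997, 0.0]
wrist_force: [0.1, -0.2, -0.5]
opening: 0.0
```

Run:
```python
from h import *
o=get_obs(); print(o["eef_pos"],o["wrist_force"])
t=camera("top")[:,:,::-1];s=camera("scene")[:,:,::-1]
cv2.imwrite("pics/c4.png",np.hstack([cv2.resize(t[150:310,140:260],None,fx=3,fy=3,interpolation=2),cv2.resize(s[180:340,330:460],None,fx=3,fy=3,interpolation=2)]))
s0=cv2.imread("pics/scene0.png"); d=cv2.absdiff(s0,np.ascontiguousarray(s))[130:215,250:345]; print("spare diff",d.mean(),d.max())
def cap(i):
    b=i[270:290,375:400].astype(int); v,u=np.nonzero((b.min(2)>140)&(b.max(2)-b.min(2)<45)); return len(u),u.mean()+375,v.mean()+270
print("cap before/after",cap(s0),cap(s), "6mm:",proj("scene",[[.584,.216,.087],[.584,.216,.081]]))
```

```text
[0.46189333 0.19891452 0.25912977] [ 0.05148091 -0.23680182 -0.48966027]
spare diff 8.633353973168214 87
cap before/after (23, np.float64(390.0869565217391), np.float64(277.8695652173913)) (28, np.float64(389.35714285714283), np.float64(279.42857142857144)) 6mm: [[388.60177526 275.18009896]
 [388.27112686 277.06680334]]
```

View pics/c4.png

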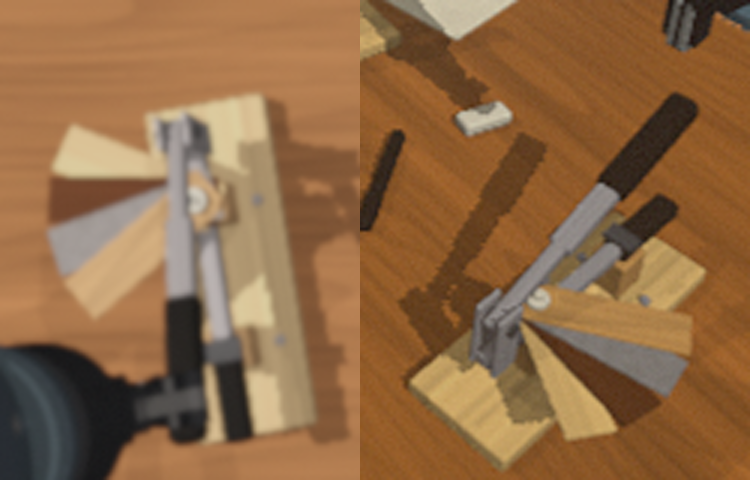

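The handle is back up where it was. The cap is 1.6 px lower, against 1.9 px expected for 6 mm, and it shows a shadow ring, so it is shut. The tool is about 70 mm clear.

```bash
python3 -c "
from bench import *
print(hand_in())"
```

```text
the job is handed in; nothing more can be done
None
```

I pressed the loaded pliers' upper handle down to its stop with the gripper shut, then lifted clear and handed the job in at about 5.7 s. No verdict was reported.

- **Press:** the force was about 9 N near the stud. It eased to about 7.5 N beyond it, then rose to 18 N at the stop.
- **Stud:** the last scene picture shows the cap about 1.6 px lower than at the start, against about 1.9 px expected for the full 6 mm. It stayed down after release. That is a small shift in the picture, but the force drop and reaching the stop agree with it.
- **Handle:** it looked fully up again in the last picture. The wrist force was near zero, with the fingertips about 7 cm above the press point.
- **Empty pliers:** the arm never went near them. My before-and-after comparison of that area was not clean (mean difference 8.6, maximum 87). I put this down to the arm or its shadow, but did not check it further.

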